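Take the tag off its hook and run the window blind up from the toggle switch

TASK

The red tag hanging on the riser's hook keeps customers off the blind switch: lift it off the hook and lay it flat in the wooden tray, without dropping it in. Then gently push the switch's toggle sideways, all the way to its stop on the side of the green lamp, hold it there for two seconds, and let it spring back to the middle. Do not force the toggle, never work it towards the red lamp, and leave the candles, tin and card box where they stand.

Things in the scene. Friction and masses are not known exactly. Their poses are not given: they have to be found in the camera images.
- riser: Fixed dark wooden display riser with a blind switch built in. Origin on the table under the toggle's pivot; x points to its back (its front faces roughly the robot), y to its left as the robot sees it, z up. A panel 180 mm wide, 130 mm along the slope, through (0, 0, 55 mm), rises to the back at 42 deg from level: normal (-0.669, 0, 0.743). Back board (180 mm wide) at x = 61 mm; sides open.
- board_edge (a point): Middle of the lower front edge of the board (190 mm wide, 16 mm thick, 140 mm deep, level) that overhangs the switch, 247 mm above the table, 45 mm in front of the pivot; axes as the riser's. Board and hook bar the switch from straight above: come in from the front with the tool leaning about 35 to 45 deg from vertical.
- hook_bar (a point): Middle of the upper side of the brass hook's level bar (6 mm thick), 258 mm above the table, where the tag hangs. The bar runs along the riser's x, 32 mm out from the board's front edge, and ends in an upturned tip, its top 10 mm above this point, its outer side 20 mm nearer the robot.
- tag: Loose red plastic tag, white stripe, 42 to 84 g, 8 mm thick (x), 44 wide (y), 87 tall (z); origin: centre of its lower edge, z to its upper edge. Solid up to z = 56 mm, then a window 26 wide, 24 high for the hook, then a 7 mm strip. Hangs upright, faces square to the riser's x. Raise it 12 to 17 mm, then draw it 40 mm or more along the riser's -x. Grip it across its 44 mm, beside the window.
- tray: Fixed light wooden open tray, outside 180 x 150 mm (its x, y), 24 mm high, walls and floor 5 mm thick. Origin at the centre of its underside. The tag lies flat in it with its whole length inside.
- toggle (a joint): Toggle's angle about an axis along the panel's slope, rad. 0 = middle (spring-centred), positive = leaning to the riser's +y (left), negative = right; stops at +0.42 and -0.42. Spring 0.42 Nm/rad: about 5 N at 35 mm up the lever when at the stop; past the stop it is rigid. More than 25 N breaks it.
- toggle_pivot (a point): The toggle's pivot on the panel's face, fixed, 55 mm above the table; axes as those of the riser.
- toggle_tip (a point): Tip of the bright metal toggle lever, 50 mm from the pivot along the panel's normal when centred; its z axis points along the lever. The lever is 8 to 9 mm thick up to 30 mm from the pivot, widening to a 15 mm knob from 42 to 50 mm.
- mark_green: Green lamp dome, 9 mm radius, on the panel, 55 mm to the one or the other side of the toggle; origin at its centre. It marks the side to push to. Fixed.
- mark_red: Red lamp dome, 9 mm radius, on the panel on the other side. Origin at its centre. Fixed.
- shelf_jar_l: Bystander: lidded green-cream candle jar, 69 mm wide, 82 mm tall, loose on the riser's overhanging board, left, its front 61 mm behind the board's front edge. Origin at the centre of its underside.
- shelf_jar_r: Bystander: lidded green-cream candle jar, 69 mm wide, 82 mm tall, loose on the riser's overhanging board, right, its front 61 mm behind the board's front edge. Origin at the centre of its underside.
- tester: Bystander: open tester candle in glass, 67 mm wide, 74 mm tall, loose on the table. Origin at the centre of its underside.
- table_jar: Bystander: lidded green-cream candle jar, 69 mm wide, 82 mm tall, loose on the table at the right. Origin at the centre of its underside.
- tin: Bystander: flat gold hinged tin, 61 x 88 x 22 mm, closed, loose on the table in front of the plinth. Origin at the centre of its underside.
- cards: Bystander: flat clear box of cards, 65 x 92 x 19 mm, loose on the table at the right. Origin at the centre of its underside.
Things that resemble listed ones, but are neither listed nor needed, are in the scene too. What is meant by the tag is not black or grey, and is the smaller of those in its own colour.

How it is judged:
On the way, in this order (a step that is already met when the one before it is completed fails the run):
1. the tag is lifted off its hook, clear of the hook's tip (distance between hook_bar and tag above 0.13 m and contact force between riser and tag below 0.05 N), for 0.1 s.
2. the tag lies flat in the tray, released (x of tag in the frame of tray between -0.085 and 0.085 m and y of tag in the frame of tray between -0.07 and 0.07 m and height (world z) of tag below 0.02 m and angle between tag's own z axis and vertical between 1.45 and 1.69 rad and linear speed of tag below 0.03 m/s and contact force between the fingers and tag below 0.05 N), for 0.2 s.
3. the toggle is held at (within 0.06 rad of) its stop on the green lamp's side for 1.5 s (((y of mark_green in the frame of riser above 0 m and value of joint toggle above 0.36 rad) or (y of mark_green in the frame of riser below 0 m and value of joint toggle below -0.36 rad))), for 1.5 s.
4. the toggle is back in the middle (value of joint toggle between -0.06 and 0.06 rad), for 0.2 s.
At the end, for the whole second after the job is handed in: The tag lies flat (within about 7 deg) and still in the tray, its lower edge's centre between the walls; the toggle is within 0.06 rad of its middle, untouched (all of step 2 and all of step 4).
It fails at once if the toggle is forced with more than 25 N (contact force between anything else and toggle above 25 N).
It fails at once if the toggle is pushed more than 0.15 rad towards the red lamp ((y of mark_green in the frame of riser below 0 m and value of joint toggle above 0.15 rad) or (y of mark_green in the frame of riser above 0 m and value of joint toggle below -0.15 rad)).
It fails at once if the tag falls freely faster than 1.2 m/s (dropped from some 7 cm) (linear speed of tag above 1.2 m/s and contact force between the fingers and tag below 0.05 N).
It fails at once if a candle, the tin or the card box is moved more than 25 mm or tipped (distance of any of shelf_jar_l, shelf_jar_r, tester, table_jar, tin, cards from where it was at the start of the episode above 0.025 m or angle between any of shelf_jar_l, shelf_jar_r, tester, table_jar, tin, cards's own z axis and vertical above 0.3 rad).
It also fails if it takes over 64 s, if anything falls off the work surface, if the arm or the gripper's body presses on something with over 40 N, if the wrist force passes 120 N, or if a joint passes its speed limit or range.

ROBOT

A 6-joint arm with a two-finger parallel gripper is mounted at the origin on a cart in front of the work surface, level with it; the furniture and walls round the work are solid. World frame = base frame: x ahead of the robot, y to its left, z up, the work surface at z = 0. Lengths are in m, angles in rad, forces in N, time in s.
With the tool pointing down it reaches from about 0.35 to 0.725 m from the base axis. Payload 6 kg.
Tool frame: the origin (TCP) lies midway between the tips of the shut fingers; the grasp point (between the pads) lies 19 mm behind it (bot.grip_point_offset is the distance from the TCP to the grasp point, in m); z points along the fingers, y is the line along which they close (so a half turn about z gives the same grasp; the last joint's range is limited). The gripper opens to 85 mm and grips with 20 to 120 N. Pads are 22 mm wide; open, the fingers measure 114 mm over their backs; the gripper's body (76 mm by 85 mm) begins 54 mm behind the grasp point. The pads swing forward as they close: fully open they stand 13 mm farther back than shut.
Start: joints at [1.485, 0.04, 0.085, 0, -1.615, -0.334], TCP at [0.245, 0.548, 0.231] pointing down, gripper open.
Joint ranges: [-2.56, 2.56], [-1.29, 2.01], [-1.08, 1.49], [-3.29, 1.98], [-2.81, -0.18], [-2.99, 2.99]. Speed limits (rad/s): [2.57, 2.57, 3.01, 3.14, 3.14, 3.14].

INTERFACE

Orientations are given as a unit quaternion [x, y, z, w].
In Python, from rig import bot gives the robot as it stands.
- The arm moves only by the tool arm_command, never from a script. Its argument "deltas" is a list of rows, each a list of 7 numbers: the turn, a rotation vector about the tool's x, y, z normalised to -1 to 1, where 1 is pi rad, then the shift along the tool's x, y, z normalised to -1 to 1, where 1 is 1 m, then the opening, from -1 (shut) to 1 (fully open). In form: [[wx, wy, wz, dx, dy, dz, gripper], ...]. A call has 1 to 8 rows; each row is the pose to reach, as a shift and turn from the pose commanded when the call began, along the tool's axes at that moment, turning the shorter way round; what a row does not reach only later rows make up. A row lasts 1/10 s, in which the tool goes at most 50 mm and 8.59 degrees, less where a joint would pass 70% of its speed; a pose out of reach is approached as far as the arm can. A call with a number of a shift or a turn outside -1 to 1 is refused whole. A call with a gripper value outside its range is refused whole. The fingers move at their own pace and stop on an object; "force" is the grip in N (left out, the last holds). Time passes only in rows, so rows that repeat a pose let the fingers close. It gives the time, the measured TCP pose, the force, the opening and the grip force at its end, in the units of the state.
- bot.read_state(): the state, without advancing time (a new reading comes with each control period).
- bot.camera(name): name is "side" or "top" or "wrist"; returns the picture (480x640x3 uint8, red, green, blue); there is no depth.
- bot.get_calibration(name): a dict with "K" (3x3 intrinsics, pixels), "distortion" ([k1, k2, p1, p2, k3] as OpenCV has them; the pictures are not rectified), "origin" and "orientation" of the camera in the world. Camera axes: x right, y down, z forward; pixel columns grow to the right and rows downward; lengths in m; the calibration is good to about 2 mm. A picture is of the moment at which its call begins: read the wrist's pose just before it. get_calibration takes no time and is no camera call; for the wrist camera it gives the pose at the moment of the call.
- bot.job_done(): hands the job in; it is judged then, once.
The state is a dict: "t": time; "qpos": joint angles; "qvel": joint speeds; "joint_efforts": joint torques, N m; "tcp_pos": TCP position; "tcp_rot": TCP orientation; "contact_force": force on the tool from outside, world axes, zero at the start; "ft_torque": the same for the moment, N m; "width": opening from 0.0 (shut) to 1.0 (fully open); "grip_force": force on a finger pad.
Only numpy, scipy, OpenCV 4.12 (cv2) and the standard library are available. Lean on these libraries where they do the work, as an engineer would, in place of code of your own. Each camera call takes 0.05 s, during which the arm holds its last target. There are 200 camera calls.

## Working session

There is one attempt and no reset: what is moved stays moved. The work goes in short steps, Python scripts to look and compute and a tool call to move; the robot and the scene stay as the last step left them, time stands still between calls to the robot, and variables do not carry over. Pictures are saved under pics/ and viewed, at most 10 in all, crops included, and the job is handed in when it is done.

Besides the shell and the picture viewer there is one more tool, called after "Call:" in YAML: its name, and indented under it one key for each argument. arm_command: Moves the arm, as the interface text tells. Scaled input: -1 to 1 covers 1 m each way for a shift and pi rad each way for a turn. Its arguments: {"type":"object","properties":{"deltas":{"type":"array"},"force":{"type":"number"}},"required":["deltas"]}

```bash
mkdir -p pics; ls
python3 - <<'E'
from rig import bot
import cv2,numpy as np
for n in ["side","top"]:
    im=bot.camera(n); cv2.imwrite(f"pics/{n}0.png",im[:,:,::-1])
    c=bot.get_calibration(n); print(n,np.round(c["K"],1).tolist(),c["distortion"],c["origin"],c["orientation"])
s=bot.read_state(); print({k:np.round(v,3).tolist() for k,v in s.items()})
E
```

```text
pics
side [[515.3, 0.0, 321.4], [0.0, 515.3, 241.8], [0.0, 0.0, 1.0]] [-0.06338989  0.          0.          0.          0.        ] [ 0.03291988 -0.83424015  0.96896777] [ 0.87230822 -0.23205137  0.11018167 -0.41604151]
top [[484.4, 0.0, 319.1], [0.0, 484.4, 228.6], [0.0, 0.0, 1.0]] [-0.04869569  0.          0.          0.          0.        ] [-0.30942433 -0.30458077  1.27434154] [ 0.78383655 -0.52300123  0.19093668 -0.27497847]
{'t': 0.1, 'qpos': [1.485, 0.041, 0.084, -0.0, -1.615, -0.334], 'qvel': [-0.001, -0.001, 0.004, 0.003, -0.001, 0.001], 'joint_efforts': [-0.005, -36.934, 34.828, 6.952, -0.005, 0.0], 'tcp_pos': [0.244, 0.548, 0.23], 'tcp_rot': [0.978, -0.208, -0.0, 0.001], 'contact_force': [0.501, 0.834, -0.398], 'ft_torque': [0.051, 0.007, -0.004], 'grip_force': 0.0, 'width': 1.001}
```

View pics/side0.png

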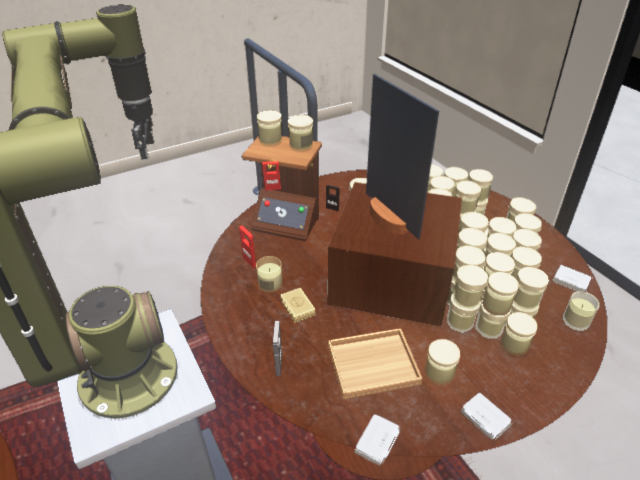

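View pics/top0.png

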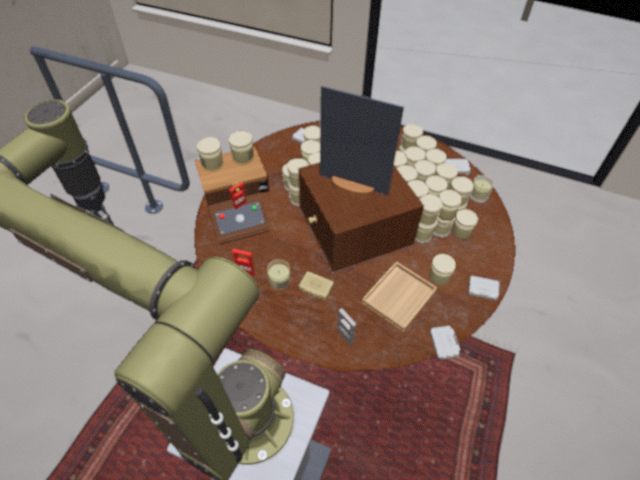

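Side view: riser at about (285,200), hanging tag (271,177), green lamp (302,209) on the right, red (266,203) on the left, tray centre (374,362). Top view: tag (237,196), lamps (222,216) and (255,207), tray (400,295). Next I'll enlarge these.

Run:
```python
import cv2,numpy as np
s=cv2.imread("pics/side0.png");t=cv2.imread("pics/top0.png")
def c(im,x,y,w,h,k):
    o=cv2.resize(im[y:y+h,x:x+w],None,fx=k,fy=k,interpolation=cv2.INTER_CUBIC)
    for i in range(0,w,10):
        cv2.line(o,(i*k,0),(i*k,6 if i%50 else 14),(255,255,0),1)
        if i%20==0: cv2.putText(o,str(x+i),(i*k,22),0,.35,(255,255,0),1)
    for i in range(0,h,10):
        cv2.line(o,(0,i*k),(6,i*k),(255,255,0),1)
        if i%20==0: cv2.putText(o,str(y+i),(8,i*k+4),0,.35,(255,255,0),1)
    return o
a=c(s,235,135,100,110,5); b=c(t,190,140,60,110,5)
cv2.imwrite("pics/rz.png",np.hstack([c(s,237,138,88,100,4),c(t,190,140,88,100,4)]))
a=c(s,325,325,100,75,4); b=c(t,355,255,100,75,4)
cv2.imwrite("pics/tz.png",np.hstack([a,b]))
```

```text
(no output)
```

View pics/rz.png

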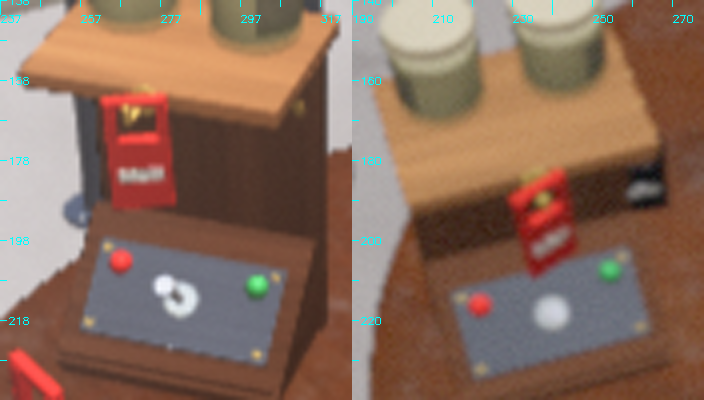

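View pics/tz.png

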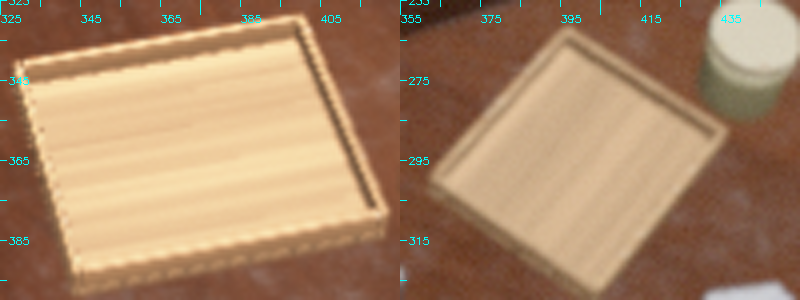

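Crops: in the side view the red lamp is at (267,203), the green at (301,210), and the tag's corners at (263,162), (278.5,162), (265,190), (281,189). The tray rim corners are clear in both views. I'll fit the poses from these.

```bash
cat > h.py <<'E'
import numpy as np,cv2
from scipy.spatial.transform import Rotation as R
from scipy.optimize import least_squares
def proj(c,P):
    Rw=R.from_quat(c["orientation"]).as_matrix(); 
    p=(np.atleast_2d(P)-c["origin"])@Rw
    return cv2.projectPoints(p.reshape(-1,1,3),np.zeros(3),np.zeros(3),np.array(c["K"]),np.array(c["distortion"]))[0].reshape(-1,2)
def rz(a): return R.from_euler('z',a).as_matrix()
def place(p,P): return np.atleast_2d(P)@rz(p[2]).T+[p[0],p[1],0]
E
python3 - <<'E'
from h import *
from rig import bot
C={n:bot.get_calibration(n) for n in("side","top")}
S=np.array([[267,203.2],[301.2,209.8],[242.5,155.5],[306.5,169],[262.7,162.3],[278.5,161.7],[265,189.7],[280.7,189.2]])
T=np.array([[222,216.2],[254.5,207.8],[205.8,192],[267.5,178.8],[230,187.5],[242.7,183],[234.5,208.7],[246.2,200.7]])
def pts(v):
    x,y,a,s,hy,tx,tz,tilt=v
    l=lambda yy:[s*.743,yy,.055+s*.669]
    P=[l(.055),l(-.055),[-.045,.095,.263],[-.045,-.095,.247]]
    Q=P[:2]+[[-.045,.095,.247],[-.045,-.095,.247]]
    tag=[[tx+ (tilt if z==0 else 0),hy+w,tz+z] for z in(.087,0) for w in(.022,-.022)]
    return place(v[:3],np.array(P+tag)),place(v[:3],np.array(Q+tag))
def f(v):
    a,b=pts(v); return np.concatenate([(proj(C["side"],a)-S).ravel(),(proj(C["top"],b)-T).ravel()])
r=least_squares(f,[.45,.35,.5,.02,0,-.08,.178,0],loss='soft_l1',x_scale=[.1,.1,.5,.02,.02,.02,.02,.02]);print(np.round(r.x,4));print(np.round(f(r.x).reshape(-1,2),1).tolist())
h=np.array([[328.8,341.2],[400.8,328.8],[422,378.2],[343.8,392.5]]);t=np.array([[363,300.5],[396.2,262],[437,287],[405,328.8]])
best=None
for order in ([[-1,1],[1,1],[1,-1],[-1,-1]],[[1,1],[1,-1],[-1,-1],[-1,1]]):
    g=lambda v:np.concatenate([(proj(C[n],place(v,np.array([[.09*i,.075*j,.024] for i,j in order])))-q).ravel() for n,q in(("side",h),("top",t))])
    for a0 in(0,1,-1): 
        q=least_squares(g,[.45,-.1,a0]); print(round(q.cost,2),np.round(q.x,4))
print(np.round(g(q.x).reshape(-1,2),1).tolist())
E
```

```text
[ 0.5593  0.321   0.7699  0.0182  0.002  -0.0657  0.1801  0.0027]
[[0.4, 1.6], [0.5, 0.8], [-1.0, 0.3], [1.0, 1.7], [0.1, -0.5], [-0.3, 2.3], [0.3, -1.2], [-0.5, 1.7], [-0.1, -0.6], [-0.4, -1.3], [-1.1, 1.3], [-0.4, -2.3], [-0.6, -0.6], [1.5, -0.1], [-1.5, -2.3], [0.8, 1.7]]
8.75 [ 0.5021 -0.2515 -0.3016]
8.75 [ 0.5021 -0.2515 -0.3016]
8.75 [ 0.5021 -0.2515 -0.3016]
246.13 [ 0.5021 -0.2497  1.2414]
246.13 [ 0.5021 -0.2497  1.2414]
246.13 [ 0.5021 -0.2497  1.2414]
[[4.0, -6.7], [-7.7, -3.4], [-4.7, 8.3], [6.4, 5.5], [-2.2, -9.3], [-6.2, -1.2], [1.2, 6.1], [5.0, -2.1]]
```

```bash
cat >> h.py <<'E'
RIS=[.5593,.321,.77]
def tool(yaw,lean,flip=False):
    # lean: tool z points outward along yaw
    s,c=np.sin(lean),np.cos(lean)
    M=np.array([[c,0,s],[0,-1,0],[s,0,-c]])
    if flip: M=M@np.diag([-1,-1,1])
    return rz(yaw)@M
def rows(bot,pos,M,pr=True):
    st=bot.read_state(); A=R.from_quat(st["tcp_rot"]).as_matrix()
    w=R.from_matrix(A.T@M).as_rotvec()/np.pi; d=A.T@(np.array(pos)-st["tcp_pos"])
    print(np.round(np.r_[w,d],4).tolist(), "ang",round(np.linalg.norm(w)*180,1),"dist",round(np.linalg.norm(d),3))
def st(bot):
    s=bot.read_state(); print({k:np.round(s[k],3).tolist() for k in("t","qpos","tcp_pos","contact_force","width","grip_force")})
E
python3 - <<'E'
from h import *
from rig import bot
M=tool(.77,np.deg2rad(50))
G=place(RIS,[-.077-.03,0,.244+.09])[0]+.014*M[:,2]; print(G)
rows(bot,[.30,.45,.36],tool(.1,.3)); rows(bot,G,M)
E
```

```text
[0.49018288 0.25397932 0.32500097]
[0.0253, 0.0934, -0.1641, 0.0906, 0.0667, -0.1295] ang 34.3 dist 0.172
[0.1652, 0.2437, -0.3531, 0.3442, 0.1681, -0.0943] ang 82.7 dist 0.394
```

Call:
arm_command:
  deltas:
    - [0.025,0.093,-0.164,0.091,0.067,-0.13,1]
    - [0.025,0.093,-0.164,0.091,0.067,-0.13,1]
    - [0.025,0.093,-0.164,0.091,0.067,-0.13,1]
    - [0.025,0.093,-0.164,0.091,0.067,-0.13,1]
    - [0.165,0.244,-0.353,0.344,0.168,-0.094,1]
    - [0.165,0.244,-0.353,0.344,0.168,-0.094,1]
    - [0.165,0.244,-0.353,0.344,0.168,-0.094,1]
    - [0.165,0.244,-0.353,0.344,0.168,-0.094,1]
  force: 50

```text
t: 0.9
tcp_pos: [0.4384, 0.3069, 0.3345]
tcp_rot: [0.904, 0.256, 0.324, -0.114]
contact_force: [3.0, -0.3, -0.5]
width: 0.998
grip_force: 0.0
```

Run:
```python
from h import *
from rig import bot
M=tool(.77,np.deg2rad(50))
G=place(RIS,[-.077-.03,0,.244+.09])[0]+.014*M[:,2]
st(bot); rows(bot,G,M)
```

```text
{'t': 0.9, 'qpos': [1.223, -0.773, -0.626, 0.416, -1.147, 0.839], 'tcp_pos': [0.438, 0.307, 0.335], 'contact_force': [3.015, -0.289, -0.457], 'width': 0.998, 'grip_force': 0.0}
[0.0368, 0.0536, -0.0548, 0.0074, 0.0728, 0.0149] ang 15.3 dist 0.075
```

Call:
arm_command:
  deltas:
    - [0.037,0.054,-0.055,0.007,0.073,0.015,1]
    - [0.037,0.054,-0.055,0.007,0.073,0.015,1]
    - [0.037,0.054,-0.055,0.007,0.073,0.015,1]
    - [0.037,0.054,-0.055,0.007,0.073,0.015,1]
    - [0.037,0.054,-0.055,0.007,0.073,0.015,1]

```text
t: 1.4
tcp_pos: [0.4897, 0.2535, 0.325]
tcp_rot: [0.842, 0.337, 0.39, -0.158]
contact_force: [0.5, 1.3, 0.5]
width: 0.999
grip_force: 0.0
```

Run:
```python
from h import *
from rig import bot
import pickle
M=tool(.77,np.deg2rad(50))
G=place(RIS,[-.077-.03,0,.244+.09])[0]+.014*M[:,2]
st(bot); rows(bot,G,M)
c=bot.get_calibration("wrist");im=bot.camera("wrist")
pickle.dump(c,open("w1.pkl","wb"));cv2.imwrite("pics/w1.png",im[:,:,::-1])
P=place(RIS,[[-.077,y,.178+z] for z in(.087,0) for y in(.022,-.022)]+[[-.045,.095,.263],[-.045,-.095,.263]])
print(proj(c,P).round(0).tolist())
```

```text
{'t': 1.4, 'qpos': [0.917, -0.846, -0.661, 0.149, -0.898, 1.374], 'tcp_pos': [0.49, 0.253, 0.325], 'contact_force': [0.492, 1.312, 0.549], 'width': 0.999, 'grip_force': 0.0}
[0.0013, 0.0012, -0.0026, 0.0004, -0.0, 0.0005] ang 0.6 dist 0.001
[[282.0, 315.0], [356.0, 314.0], [292.0, 353.0], [347.0, 353.0], [173.0, 269.0], [464.0, 267.0]]
```

View pics/w1.png

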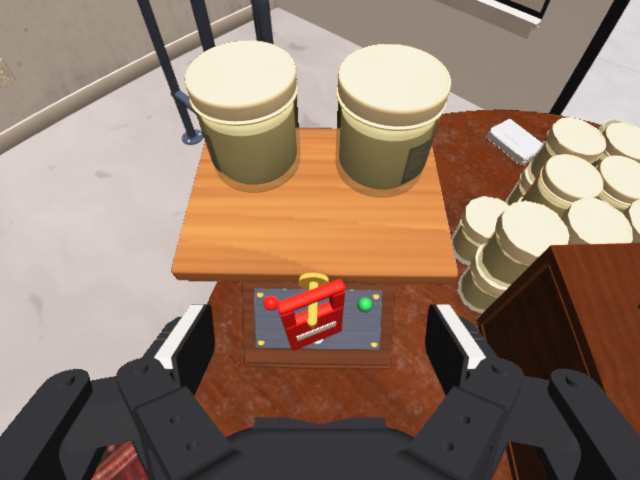

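The wrist picture shows the tag on the hook, slightly twisted: its strip runs from (279,300) to (344,285). The red lamp is at (271,303), the green at (365,304), and the board's front edge runs from (174,277) to (457,278). One enlarged crop, then I'll refit.

Run:
```python
import cv2
s=cv2.imread("pics/w1.png");x,y,w,h,k=235,260,160,115,5
o=cv2.resize(s[y:y+h,x:x+w],None,fx=k,fy=k,interpolation=cv2.INTER_CUBIC)
for i in range(0,w,10): cv2.line(o,(i*k,0),(i*k,5),(255,255,0),1); cv2.putText(o,str(x+i),(i*k,16),0,.35,(255,255,0),1)
for i in range(0,h,10): cv2.line(o,(0,i*k),(5,i*k),(255,255,0),1); cv2.putText(o,str(y+i),(8,i*k+4),0,.35,(255,255,0),1)
cv2.imwrite("pics/w1z.png",o)
```

```text
(no output)
```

View pics/w1z.png

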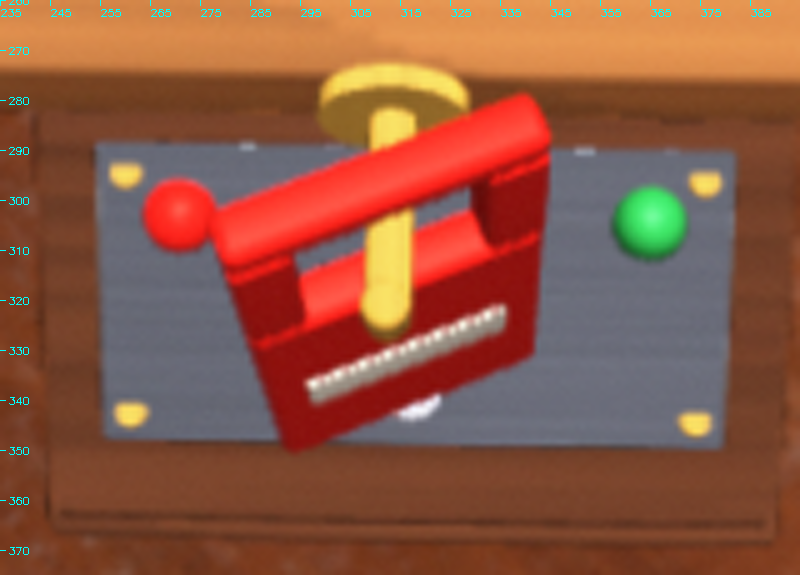

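```bash
cat > fit.py <<'E'
from h import *
from rig import bot
import pickle
C={n:bot.get_calibration(n) for n in("side","top")}; C["w"]=pickle.load(open("w1.pkl","rb"))
def res(v):
    p=v[:3]; s=v[3]; W=lambda P:place(p,P)
    lam=[[s*.743-.003,y,.055+s*.669+.003] for y in(.055,-.055)]
    o=[]
    def add(n,P,q,w=1): o.append((w*(proj(C[n],W(P))-np.array(q))).ravel())
    add("side",lam,[[267,203.2],[301.2,209.8]]); add("top",lam,[[222,216.2],[254.5,207.8]])
    add("w",lam,[[271,303.5],[365,304.5]])
    add("w",[[-.0483,.09,.0115],[-.0483,-.09,.0115]],[[245.5,364],[390,366]])
    add("side",[[-.045,.095,.263],[-.045,-.095,.247]],[[242.5,155.5],[306.5,169]])
    add("top",[[-.045,.095,.247],[-.045,-.095,.247]],[[205.8,192],[267.5,178.8]])
    add("w",[[-.077-.017,v[10],.268]],[[312,322]])
    T=R.from_euler('ZYX',v[7:10]).as_matrix()
    tp=lambda x,q:np.array([[x,y,z] for z in(.087,0) for y in(.022,-.022)])@T.T+v[4:7]
    add("w",tp(-.004,0),[[280.5,313],[344.8,291],[294,350],[342,331]])
    add("w",tp(.004,0)[:2],[[277.5,303],[340,279]])
    add("side",tp(0,0),[[262.7,162.3],[278.5,161.7],[265,189.7],[280.7,189.2]])
    add("top",tp(0,0),[[230,187.5],[242.7,183],[234.5,208.7],[246.2,200.7]])
    return np.concatenate(o)
r=least_squares(res,[.559,.321,.77,.018,-.077,0,.178,.1,0,0,0],loss='soft_l1')
print(np.round(r.x,4)); print(res(r.x).reshape(-1,2).round(1).tolist())
p=r.x; T=R.from_euler('ZYX',p[7:10]).as_matrix()
print("tag grip pt riser",(T@[0,0,.066]+p[4:7]).round(4),"top",(T@[0,0,.087]+p[4:7]).round(4),"world",place(p[:3],T@[0,0,.066]+p[4:7]).round(4))
E
python3 fit.py
```

```text
[ 5.606e-01  3.240e-01  7.483e-01  1.420e-02 -6.530e-02 -5.000e-04
  1.770e-01  3.735e-01 -1.750e-02 -3.090e-02  6.000e-04]
[[-0.2, 1.8], [-0.3, 1.4], [-0.3, -0.2], [-0.4, -0.4], [0.7, -0.3], [0.0, -0.2], [-0.3, -1.8], [0.9, -1.8], [-1.0, -0.7], [0.3, 1.4], [-2.2, 0.3], [-1.2, -2.3], [-0.0, 13.9], [-0.6, 1.3], [2.5, -1.2], [-1.2, -0.1], [1.2, -0.2], [-1.6, -0.4], [2.4, -0.2], [-1.0, 1.9], [-0.4, 1.4], [-0.1, 1.3], [0.0, 0.7], [-0.1, 1.9], [-0.5, -1.1], [-0.4, -0.0], [-0.4, 0.5]]
tag grip pt riser [-0.0671  0.001   0.243 ] top [-0.0677  0.0015  0.2639] world [[0.5107 0.279  0.243 ]]
```

```bash
cat >> h.py <<'E'
RIS=[.5606,.324,.7483]
TAG=np.array([-.0653,-.0005,.177]); TYAW=.7483+.3735
GR=place(RIS,TAG+[-.0008*1,0.0012,.045])[0]; MP=tool(TYAW,np.deg2rad(50))
E
python3 - <<'E'
from h import *
from rig import bot
g=GR+.014*MP[:,2]; print(GR,g)
for b in(.09,.0): rows(bot,g-b*MP[:,2],MP)
E
```

```text
[0.51168256 0.27953896 0.222     ] [0.51633771 0.28920059 0.21300097]
[0.0866, 0.0011, -0.0743, -0.0549, 0.0177, 0.0189] ang 20.5 dist 0.061
[0.0866, 0.0011, -0.0743, -0.0574, -0.0063, 0.1056] ang 20.5 dist 0.12
```

Call:
arm_command:
  deltas:
    - [0,0,0,-0.02,0.005,-0.02,0.9]
    - [0.087,0.001,-0.074,-0.055,0.018,0.019,0.85]
    - [0.087,0.001,-0.074,-0.055,0.018,0.019,0.85]
    - [0.087,0.001,-0.074,-0.055,0.018,0.019,0.85]
    - [0.087,0.001,-0.074,-0.055,0.018,0.019,0.85]
    - [0.087,0.001,-0.074,-0.055,0.018,0.019,0.85]

```text
t: 2.05
tcp_pos: [0.4872, 0.2274, 0.2698]
tcp_rot: [0.767, 0.483, 0.356, -0.227]
contact_force: [0.7, -0.5, -0.4]
width: 0.927
grip_force: 0.0
```

Run:
```python
from h import *
from rig import bot
g=GR+.014*MP[:,2]
st(bot)
for b in(.09,.0): rows(bot,g-b*MP[:,2],MP)
c=bot.get_calibration("wrist");im=bot.camera("wrist")
T=R.from_euler('ZYX',[.3735,-.0175,-.031]).as_matrix()
q=proj(c,place(RIS,np.array([[x,y,z] for x in(-.004,) for z in(0,.087) for y in(.022,-.022)])@T.T+TAG))
o=np.ascontiguousarray(im[:,:,::-1])
for a in q: cv2.circle(o,tuple(int(round(i)) for i in a),2,(255,255,0),-1)
print(q.round(0).tolist()); cv2.imwrite("pics/w2.png",o)
```

```text
{'t': 2.05, 'qpos': [0.419, -0.6, -0.389, -0.587, -1.122, 2.352], 'tcp_pos': [0.487, 0.227, 0.27], 'contact_force': [0.725, -0.511, -0.414], 'width': 0.927, 'grip_force': 0.0}
[-0.0017, 0.0001, 0.0, 0.0004, -0.0006, -0.0011] ang 0.3 dist 0.001
[-0.0017, 0.0001, 0.0, 0.0004, -0.0001, 0.0889] ang 0.3 dist 0.089
[[290.0, 287.0], [351.0, 286.0], [273.0, 218.0], [358.0, 217.0]]
```

View pics/w2.png

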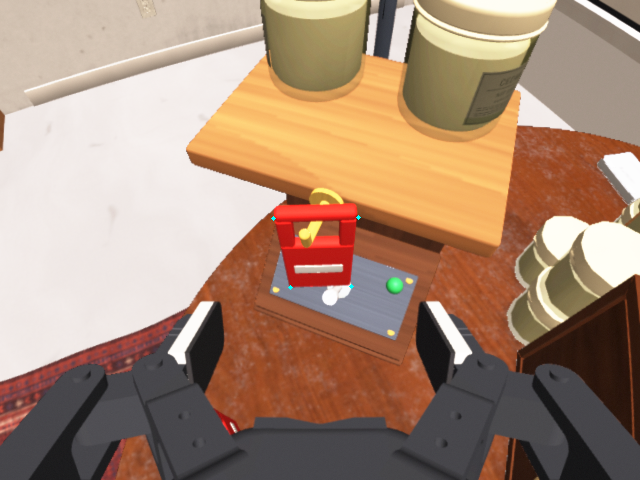

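The wrist view shows the tag now square to the tool. Its projected corners at (290,287), (351,286), (273,218) and (358,217) agree with the picture, so I'm advancing.

Call:
arm_command:
  deltas:
    - [0,0,0,0,0,0.03,0.8]
    - [0,0,0,0,0,0.05,0.8]
    - [0,0,0,0,0,0.07,0.8]
    - [0,0,0,0,0,0.089,0.8]
    - [0,0,0,0,0,0.089,0.8]

```text
t: 2.6
tcp_pos: [0.5146, 0.2904, 0.2099]
tcp_rot: [0.768, 0.483, 0.355, -0.226]
contact_force: [0.3, -0.6, 0.0]
width: 0.899
grip_force: 0.0
```

Call:
arm_command:
  deltas:
    - [0,0,0,0,0,0,-1]
    - [0,0,0,0,0,0,-1]
    - [0,0,0,0,0,0,-1]
    - [0,0,0,0,0,0,-1]
    - [0,0,0,0,0,0,-1]
  force: 50

```text
t: 3.1
tcp_pos: [0.5164, 0.2882, 0.2148]
tcp_rot: [0.767, 0.482, 0.359, -0.226]
contact_force: [-1.8, 1.0, 2.7]
width: 0.5
grip_force: 50.5
```

Run:
```python
from h import *
from rig import bot
st(bot)
p=np.array(bot.read_state()["tcp_pos"]); rr=rz(RIS[2])
for d in([0,0,.014],[-.04,0,.014],[-.14,0,.03]): rows(bot,p+rr@d,MP)
```

```text
{'t': 3.1, 'qpos': [0.547, -0.492, -0.431, -0.552, -0.923, 2.321], 'tcp_pos': [0.516, 0.288, 0.215], 'contact_force': [-1.796, 1.039, 2.651], 'width': 0.5, 'grip_force': 50.453}
[-0.0002, -0.0008, 0.0001, 0.0107, -0.0, -0.009] ang 0.1 dist 0.014
[-0.0002, -0.0008, 0.0001, -0.0131, -0.0146, -0.0376] ang 0.1 dist 0.042
[-0.0002, -0.0008, 0.0001, -0.0605, -0.0512, -0.1193] ang 0.1 dist 0.143
```

Call:
arm_command:
  deltas:
    - [0,0,0,0.0055,0,-0.0045,-1]
    - [0,0,0,0.0107,0,-0.009,-1]
    - [0,0,0,0.0107,0,-0.009,-1]

```text
t: 3.4
tcp_pos: [0.5165, 0.2879, 0.2286]
tcp_rot: [0.767, 0.482, 0.358, -0.225]
contact_force: [0.2, -0.3, -0.3]
width: 0.506
grip_force: 50.5
```

Run:
```python
from h import *
from rig import bot
st(bot)
p=np.array(bot.read_state()["tcp_pos"]); rr=rz(RIS[2])
for d in([-.045,0,.0],[-.14,0,.016]): rows(bot,p+rr@d,MP)
```

```text
{'t': 3.4, 'qpos': [0.55, -0.497, -0.413, -0.54, -0.942, 2.302], 'tcp_pos': [0.517, 0.288, 0.229], 'contact_force': [0.214, -0.323, -0.311], 'width': 0.506, 'grip_force': 50.495}
[-0.0002, -0.0004, 0.0001, -0.0269, -0.0164, -0.0321] ang 0.1 dist 0.045
[-0.0002, -0.0004, 0.0001, -0.0714, -0.0512, -0.1102] ang 0.1 dist 0.141
```

Call:
arm_command:
  deltas:
    - [0,0,0,-0.0135,-0.0082,-0.016,-1]
    - [0,0,0,-0.027,-0.0164,-0.032,-1]
    - [0,0,0,-0.04,-0.025,-0.048,-1]
    - [0,0,0,-0.06,-0.04,-0.08,-1]
    - [0,0,0,-0.071,-0.051,-0.11,-1]
    - [0,0,0,-0.071,-0.051,-0.11,-1]
    - [0,0,0,-0.071,-0.051,-0.11,-1]

```text
t: 4.1
tcp_pos: [0.4142, 0.1928, 0.2447]
tcp_rot: [0.767, 0.482, 0.359, -0.225]
contact_force: [-0.5, 0.3, -1.0]
width: 0.501
grip_force: 50.5
```

```bash
cat >> h.py <<'E'
TR=[.5021,-.2515,-.3016]
E
python3 - <<'E'
from h import *
from rig import bot
st(bot)
im=bot.camera("side"); cv2.imwrite("pics/s2.png",im[:,:,::-1])
# place: tool lean 40 along tray yaw, flipped
M=tool(TR[2],np.deg2rad(40),True)
for pos,m in (([.42,.0,.33],tool(.2,np.deg2rad(30))),([.42,-.10,.33],tool(-.3,np.deg2rad(30))),([.45,-.22,.2],M)): rows(bot,pos,m)
E
```

```text
{'t': 4.1, 'qpos': [0.427, -0.872, -0.585, -0.561, -1.176, 2.299], 'tcp_pos': [0.414, 0.193, 0.245], 'contact_force': [-0.521, 0.306, -0.99], 'width': 0.501, 'grip_force': 50.453}
[-0.19, -0.1033, 0.2256, -0.0438, 0.0889, -0.187] ang 56.3 dist 0.212
[-0.2927, -0.0917, 0.3479, -0.1016, 0.1323, -0.2561] ang 83.5 dist 0.306
[0.0517, -0.3622, -0.5906, -0.2623, 0.2115, -0.2456] ang 125.1 dist 0.417
```

View pics/s2.png

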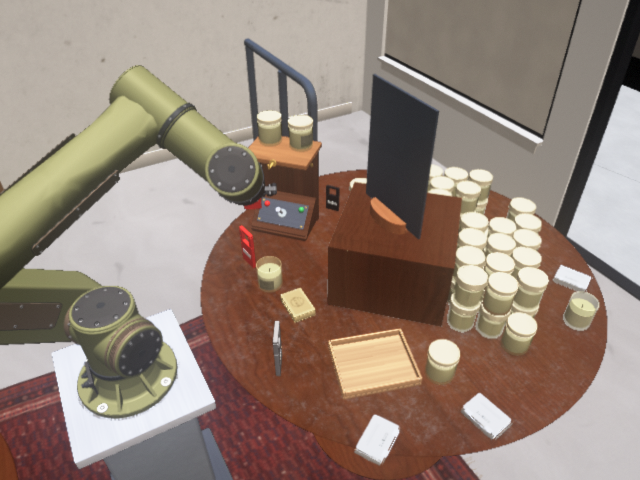

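The side picture shows the hook empty and the gripper clear of the riser; the scene is otherwise undisturbed. Next I'll check where the plinth stands for the transfer.

Run:
```python
from h import *
from rig import bot
for n,pp in(("side",[(330,305),(443,320),(443,400-10)]),("top",[(334,262),(425,233)])):
    c=bot.get_calibration(n); Rw=R.from_quat(c["orientation"]).as_matrix()
    for p in pp:
        u=cv2.undistortPoints(np.array([[p]],float),np.array(c["K"]),np.array(c["distortion"])).ravel()
        d=Rw@[u[0],u[1],1]; o=np.array(c["origin"])
        print(n,p,(o-d*o[2]/d[2]).round(3))
for pos,m in (([.36,.1,.32],tool(.6,.6)),([.35,.0,.33],tool(.2,np.deg2rad(35))),([.35,-.10,.33],tool(-.2,np.deg2rad(35)))): rows(bot,pos,m)
```

```text
side (330, 305) [ 0.516 -0.033  0.   ]
side (443, 320) [ 0.737 -0.221  0.   ]
side (443, 390) [ 0.601 -0.383  0.   ]
top (334, 262) [ 0.545 -0.021  0.   ]
top (425, 233) [ 0.776 -0.262  0.   ]
[-0.1123, -0.0851, 0.1232, -0.0105, -0.0085, -0.1313] ang 33.7 dist 0.132
[-0.1992, -0.0775, 0.2167, -0.0634, 0.0259, -0.2102] ang 54.8 dist 0.221
[-0.2855, -0.0709, 0.3107, -0.1212, 0.0692, -0.2793] ang 77.0 dist 0.312
```

Call:
arm_command:
  deltas:
    - [-0.095,-0.052,0.113,-0.022,0.044,-0.11,-1]
    - [-0.095,-0.052,0.113,-0.022,0.044,-0.11,-1]
    - [-0.095,-0.052,0.113,-0.022,0.044,-0.11,-1]
    - [-0.19,-0.103,0.226,-0.044,0.089,-0.187,-1]
    - [-0.19,-0.103,0.226,-0.044,0.089,-0.187,-1]
    - [-0.19,-0.103,0.226,-0.044,0.089,-0.187,-1]
    - [-0.19,-0.103,0.226,-0.044,0.089,-0.187,-1]
    - [-0.19,-0.103,0.226,-0.044,0.089,-0.187,-1]

```text
t: 4.95
tcp_pos: [0.4207, 0.0024, 0.3282]
tcp_rot: [0.962, 0.097, 0.256, -0.025]
contact_force: [0.7, -0.3, -1.1]
width: 0.506
grip_force: 50.7
```

Run:
```python
from h import *
from rig import bot
st(bot)
rows(bot,[.42,-.17,.30],tool(-.4,np.deg2rad(30)))
```

```text
{'t': 4.95, 'qpos': [0.724, -0.961, -0.589, 0.254, -1.487, 1.085], 'tcp_pos': [0.421, 0.002, 0.328], 'contact_force': [0.73, -0.347, -1.088], 'width': 0.506, 'grip_force': 50.678}
[-0.0947, 0.001, 0.166, -0.0446, 0.1688, 0.0074] ang 34.4 dist 0.175
```

Call:
arm_command:
  deltas:
    - [-0.095,0.001,0.166,-0.045,0.169,0.007,-1]
    - [-0.095,0.001,0.166,-0.045,0.169,0.007,-1]
    - [-0.095,0.001,0.166,-0.045,0.169,0.007,-1]
    - [-0.095,0.001,0.166,-0.045,0.169,0.007,-1]
    - [-0.095,0.001,0.166,-0.045,0.169,0.007,-1]
    - [-0.095,0.001,0.166,-0.045,0.169,0.007,-1]

```text
t: 5.55
tcp_pos: [0.419, -0.1723, 0.3004]
tcp_rot: [0.947, -0.191, 0.254, 0.05]
contact_force: [1.2, 0.6, -0.7]
width: 0.506
grip_force: 50.7
```

Call:
arm_command:
  deltas:
    - [0,0,0.35,0,0,0,-1]
    - [0,0,0.35,0,0,0,-1]
    - [0,0,0.35,0,0,0,-1]
    - [0,0,0.35,0,0,0,-1]
    - [0,0,0.35,0,0,0,-1]
    - [0,0,0.35,0,0,0,-1]
    - [0,0,0.35,0,0,0,-1]
    - [0,0,0.35,0,0,0,-1]

```text
t: 6.35
tcp_pos: [0.4193, -0.171, 0.3018]
tcp_rot: [0.706, -0.658, 0.243, -0.092]
contact_force: [0.5, -1.0, -0.0]
width: 0.503
grip_force: 50.9
```

```bash
cat >> h.py <<'E'
MT=tool(TR[2],np.deg2rad(40),True)
# tag centre is 1.5 mm along tag z from grip; grip point 14 mm behind TCP
def tray_tcp(tx,ty,h): return place(TR,[tx,ty,h])[0]+.014*MT[:,2]
E
python3 - <<'E'
from h import *
from rig import bot
st(bot)
rows(bot,tray_tcp(0,0,.15),MT);print(tray_tcp(0,0,.02))
E
```

```text
{'t': 6.35, 'qpos': [0.338, -0.891, -0.649, 0.344, -1.412, -0.253], 'tcp_pos': [0.419, -0.171, 0.302], 'contact_force': [0.514, -1.045, -0.009], 'width': 0.503, 'grip_force': 50.857}
[0.045, -0.0497, 0.6214, 0.0464, 0.002, 0.1988] ang 112.5 dist 0.204
[ 0.51069283 -0.25417315  0.00927538]
```

Call:
arm_command:
  deltas:
    - [0.02,-0.025,0.35,0.02,0,0.08,-1]
    - [0.02,-0.025,0.35,0.02,0,0.08,-1]
    - [0.02,-0.025,0.35,0.02,0,0.08,-1]
    - [0.02,-0.025,0.35,0.02,0,0.08,-1]
    - [0.02,-0.025,0.35,0.02,0,0.08,-1]
    - [0.02,-0.025,0.35,0.02,0,0.08,-1]
    - [0.02,-0.025,0.35,0.02,0,0.08,-1]
    - [0.02,-0.025,0.35,0.02,0,0.08,-1]

```text
t: 7.15
tcp_pos: [0.4567, -0.206, 0.2372]
tcp_rot: [-0.264, 0.919, -0.152, 0.252]
contact_force: [-0.7, -1.0, 0.1]
width: 0.503
grip_force: 50.8
```

Run:
```python
from h import *
from rig import bot
st(bot)
rows(bot,tray_tcp(0,0,.15),MT)
```

```text
{'t': 7.15, 'qpos': [0.138, -0.844, -0.741, 0.247, -1.127, -1.194], 'tcp_pos': [0.457, -0.206, 0.237], 'contact_force': [-0.654, -0.993, 0.115], 'width': 0.503, 'grip_force': 50.848}
[0.02, -0.0275, 0.2713, 0.0248, -0.0209, 0.1174] ang 49.2 dist 0.122
```

Call:
arm_command:
  deltas:
    - [0.02,-0.028,0.271,0.025,-0.021,0.117,-1]
    - [0.02,-0.028,0.271,0.025,-0.021,0.117,-1]
    - [0.02,-0.028,0.271,0.025,-0.021,0.117,-1]
    - [0.02,-0.028,0.271,0.025,-0.021,0.117,-1]
    - [0.02,-0.028,0.271,0.025,-0.021,0.117,-1]
    - [0.02,-0.028,0.271,0.025,-0.021,0.117,-1]
    - [0.02,-0.028,0.271,0.025,-0.021,0.117,-1]

```text
t: 7.85
tcp_pos: [0.51, -0.2548, 0.1389]
tcp_rot: [0.139, 0.929, -0.052, 0.338]
contact_force: [-0.2, -0.2, 0.4]
width: 0.504
grip_force: 50.8
```

Run:
```python
from h import *
from rig import bot
st(bot)
rows(bot,tray_tcp(0,0,.15),MT);rows(bot,tray_tcp(0,0,.03),MT)
cal=bot.get_calibration("wrist")
a=bot.camera("side")[300:420,290:450]; b=bot.camera("wrist")
cv2.imwrite("pics/p1.png",np.hstack([cv2.resize(a,(400,300)),cv2.resize(b,(400,300))])[:,:,::-1])
```

```text
{'t': 7.85, 'qpos': [-0.002, -0.688, -0.897, 0.297, -0.707, -2.027], 'tcp_pos': [0.51, -0.255, 0.139], 'contact_force': [-0.182, -0.224, 0.435], 'width': 0.504, 'grip_force': 50.825}
[-0.0002, 0.0001, 0.0015, -0.0006, 0.0008, 0.0001] ang 0.3 dist 0.001
[-0.0002, 0.0001, 0.0015, 0.0766, 0.0012, 0.092] ang 0.3 dist 0.12
```

View pics/p1.png

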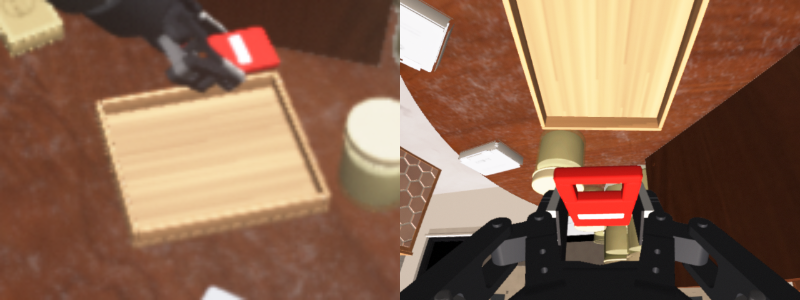

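Left half: the gripper with the flat red tag is above the tray. Right half: the wrist view shows the tag square between the pads, with its window end towards the robot. I'll check that the wrist camera clears the tray below.

Run:
```python
from h import *
from rig import bot
s=bot.read_state();c=bot.get_calibration("wrist")
A=R.from_quat(s["tcp_rot"]).as_matrix(); print("cam in tool",A.T@(np.array(c["origin"])-s["tcp_pos"]), c["origin"])
# tag front-face corners seen in wrist (x from 400, scale .625)
h=[]
for k in(1,-1):
    pass
z=A@[ -np.sin(np.deg2rad(50))*0,0,0]
# tag axis up in tool frame at pick
u=MP.T@np.array([0,0,1]); print("tag z in world now",A@u)
```

```text
cam in tool [ 0.07672938 -0.0003457  -0.14188444] [ 0.36656896 -0.21143408  0.19881173]
tag z in world now [-9.56282053e-01  2.92445510e-01 -5.08858512e-04]
```

Run:
```python
from h import *
from rig import bot
for n,pp in(("side",[(278,372),(276,345)]),("top",[(352,340),(340,328)])):
    c=bot.get_calibration(n); Rw=R.from_quat(c["orientation"]).as_matrix()
    for p in pp:
        u=cv2.undistortPoints(np.array([[p]],float),np.array(c["K"]),np.array(c["distortion"])).ravel()
        d=Rw@[u[0],u[1],1]; o=np.array(c["origin"]); print(n,p,(o-d*o[2]/d[2]).round(3))
rows(bot,tray_tcp(0.015,0,.035),MT);rows(bot,tray_tcp(0.015,0,.022),MT)
```

```text
side (278, 372) [ 0.305 -0.157  0.   ]
side (276, 345) [ 0.336 -0.083  0.   ]
top (352, 340) [ 0.311 -0.168  0.   ]
top (340, 328) [ 0.333 -0.123  0.   ]
[-0.0003, 0.0002, 0.0022, 0.0624, 0.0018, 0.0981] ang 0.4 dist 0.116
[-0.0003, 0.0002, 0.0022, 0.0708, 0.0018, 0.108] ang 0.4 dist 0.129
```

Call:
arm_command:
  deltas:
    - [0,0,0,0.02,0.001,0.03,-1]
    - [0,0,0,0.04,0.002,0.06,-1]
    - [0,0,0,0.055,0.002,0.085,-1]
    - [0,0,0,0.062,0.002,0.098,-1]
    - [0,0,0,0.067,0.002,0.103,-1]
    - [0,0,0,0.071,0.002,0.108,-1]
    - [0,0,0,0.071,0.002,0.108,-1]

```text
t: 8.65
tcp_pos: [0.5242, -0.2594, 0.0106]
tcp_rot: [0.14, 0.929, -0.053, 0.338]
contact_force: [0.5, 0.1, -0.5]
width: 0.501
grip_force: 50.8
```

Run:
```python
from h import *
from rig import bot
st(bot); rows(bot,tray_tcp(0.015,0,.022),MT)
a=bot.camera("side")[300:420,290:450]; b=bot.camera("wrist")
cv2.imwrite("pics/p2.png",np.hstack([cv2.resize(a,(400,300)),cv2.resize(b,(400,300))])[:,:,::-1])
```

```text
{'t': 8.65, 'qpos': [-0.062, -0.484, -1.08, 0.501, -0.33, -2.231], 'tcp_pos': [0.524, -0.259, 0.011], 'contact_force': [0.493, 0.094, -0.503], 'width': 0.501, 'grip_force': 50.753}
[-0.001, -0.0001, 0.0009, -0.0009, 0.001, -0.0002] ang 0.2 dist 0.001
```

View pics/p2.png

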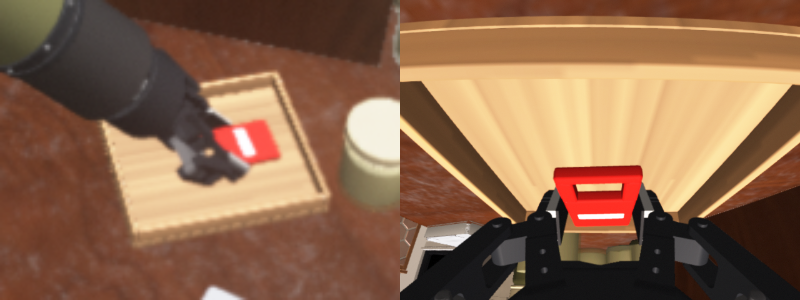

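Tag level inside the tray, about 1 cm above the floor; releasing.

Call:
arm_command:
  deltas:
    - [0,0,0,0,0,0,0.3]
    - [0,0,0,0,0,0,0.6]
    - [0,0,0,0,0,0,0.8]
    - [0,0,0,0,0,0,0.8]
    - [0,0,0,0,0,0,0.8]
    - [0,0,0,0,0,0,0.8]

```text
t: 9.35
tcp_pos: [0.5241, -0.2594, 0.0106]
tcp_rot: [0.141, 0.929, -0.053, 0.338]
contact_force: [-0.5, -0.0, -0.3]
width: 0.9
grip_force: 0.0
```

Call:
arm_command:
  deltas:
    - [0,0,0,0,0,-0.02,0.8]
    - [0,0,0,-0.01,0,-0.05,0.8]
    - [0,0,0,-0.04,0,-0.08,0.8]
    - [0,0,0,-0.08,0,-0.12,0.8]
    - [0,0,0,-0.11,0,-0.16,0.8]
    - [0,0,0,-0.13,0,-0.19,0.8]
    - [0,0,0,-0.13,0,-0.19,0.8]

```text
t: 10.05
tcp_pos: [0.5045, -0.2523, 0.2494]
tcp_rot: [0.141, 0.927, -0.053, 0.343]
contact_force: [-0.2, -0.3, -0.7]
width: 0.904
grip_force: 0.0
```

Run:
```python
from h import *
from rig import bot
st(bot)
a=bot.camera("side")[300:420,290:450]; b=bot.camera("wrist")
cv2.imwrite("pics/p3.png",np.hstack([cv2.resize(a,(400,300)),cv2.resize(b,(400,300))])[:,:,::-1])
```

```text
{'t': 10.05, 'qpos': [0.018, -0.725, -0.711, 0.264, -0.918, -1.978], 'tcp_pos': [0.504, -0.252, 0.249], 'contact_force': [-0.164, -0.308, -0.658], 'width': 0.904, 'grip_force': 0.0}
```

View pics/p3.png

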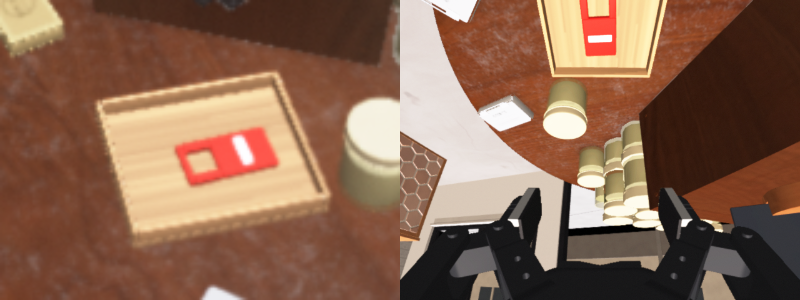

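The tag lies flat and fully inside the tray, released. I have now viewed one picture more than the limit allows, so the rest goes by numbers. Next I'll plan the switch approach and check clearances.

```bash
cat >> h.py <<'E'
n_=np.array([-.669,0,.743]); MS=tool(RIS[2],np.deg2rad(42),True)
def sw(y,up=.022,back=0.): return place(RIS,np.array([0,y,.055])+n_*(up+back))[0]
E
python3 - <<'E'
from h import *
from rig import bot
rz_=rz(RIS[2])
for n,pp in(("side",[(255,265),(242,258),(269,287)]),("top",[(252,277),(235,272),(280,287)])):
    c=bot.get_calibration(n); Rw=R.from_quat(c["orientation"]).as_matrix()
    for p in pp:
        u=cv2.undistortPoints(np.array([[p]],float),np.array(c["K"]),np.array(c["distortion"])).ravel()
        d=Rw@[u[0],u[1],1]; o=np.array(c["origin"]); w=o-d*o[2]/d[2]; print(n,p,w.round(3),"riser",((w-[RIS[0],RIS[1],0])@rz_).round(3))
cam=[.0767,0,-.142]; print("cam at contact",(sw(.04)+MS@cam).round(3), "tcp",sw(.04).round(3), sw(.045,back=.12).round(3))
rows(bot,[.42,-.12,.34],tool(-.1,.6,True)); rows(bot,[.42,.02,.34],tool(.3,.6,True))
E
```

```text
side (255, 265) [0.411 0.207 0.   ] riser [-0.189  0.016  0.   ]
side (242, 258) [0.391 0.254 0.   ] riser [-0.172  0.064  0.   ]
side (269, 287) [ 0.407  0.106 -0.   ] riser [-0.261 -0.055 -0.   ]
top (252, 277) [0.392 0.195 0.   ] riser [-0.211  0.02   0.   ]
top (235, 272) [0.388 0.253 0.   ] riser [-0.175  0.065  0.   ]
top (280, 287) [0.393 0.098 0.   ] riser [-0.277 -0.051  0.   ]
cam at contact [0.411 0.24  0.126] tcp [0.523 0.343 0.071] [0.46  0.292 0.161]
[-0.0396, 0.0316, -0.0508, 0.0267, 0.1008, -0.1524] ang 12.9 dist 0.185
[-0.1167, 0.0306, -0.1522, 0.0584, 0.2345, -0.1795] ang 35.0 dist 0.301
```

```bash
cat >> h.py <<'E'
def tool3(yaw,lean,psi): return tool(yaw,lean)@rz(psi)
MS=tool3(RIS[2],np.deg2rad(45),np.pi/2)
E
python3 - <<'E'
from h import *
from rig import bot
print(MS.round(2))
rows(bot,[.42,-.14,.34],tool3(-.1,.6,2.6)); rows(bot,[.40,0,.34],tool3(.3,.6,2.2))
E
```

```text
[[ 0.68 -0.52  0.52]
 [-0.73 -0.48  0.48]
 [ 0.   -0.71 -0.71]]
[-0.0475, 0.0202, -0.2228, 0.0222, 0.0817, -0.1485] ang 41.2 dist 0.171
[-0.1271, -0.0277, -0.4481, 0.0685, 0.2094, -0.1879] ang 84.0 dist 0.29
```

Call:
arm_command:
  deltas:
    - [-0.047,0.02,-0.223,0.022,0.082,-0.148,-1]
    - [-0.047,0.02,-0.223,0.022,0.082,-0.148,-1]
    - [-0.047,0.02,-0.223,0.022,0.082,-0.148,-1]
    - [-0.047,0.02,-0.223,0.022,0.082,-0.148,-1]
    - [-0.127,-0.028,-0.448,0.068,0.209,-0.188,-1]
    - [-0.127,-0.028,-0.448,0.068,0.209,-0.188,-1]
    - [-0.127,-0.028,-0.448,0.068,0.209,-0.188,-1]
    - [-0.127,-0.028,-0.448,0.068,0.209,-0.188,-1]

```text
t: 10.95
tcp_pos: [0.4, 0.0058, 0.3366]
tcp_rot: [-0.411, 0.86, -0.092, 0.29]
contact_force: [0.2, 0.2, -0.9]
width: -0.005
grip_force: 0.0
```

Run:
```python
from h import *
from rig import bot
st(bot)
rows(bot,[.40,.05,.33],tool3(.45,.7,1.9)); rows(bot,[.43,.20,.28],tool3(.7,.75,1.6)); rows(bot,sw(.035,back=.10),MS); print(sw(.035,back=.10))
```

```text
{'t': 10.95, 'qpos': [0.966, -1.169, -0.733, 0.441, -1.56, -1.548], 'tcp_pos': [0.4, 0.006, 0.337], 'contact_force': [0.167, 0.164, -0.943], 'width': -0.005, 'grip_force': 0.0}
[-0.0115, -0.0663, -0.2334, -0.0308, 0.0311, 0.009] ang 43.7 dist 0.045
[-0.0098, -0.1266, -0.3865, -0.1383, 0.1283, 0.079] ang 73.2 dist 0.204
[-0.0028, -0.144, -0.4046, -0.1762, 0.2116, 0.2229] ang 77.3 dist 0.354
[0.47697274 0.29411724 0.145646  ]
```

Call:
arm_command:
  deltas:
    - [-0.01,-0.127,-0.387,-0.138,0.128,0.079,-1]
    - [-0.01,-0.127,-0.387,-0.138,0.128,0.079,-1]
    - [-0.01,-0.127,-0.387,-0.138,0.128,0.079,-1]
    - [-0.01,-0.127,-0.387,-0.138,0.128,0.079,-1]
    - [-0.01,-0.127,-0.387,-0.138,0.128,0.079,-1]
    - [-0.01,-0.127,-0.387,-0.138,0.128,0.079,-1]
    - [-0.01,-0.127,-0.387,-0.138,0.128,0.079,-1]
    - [-0.01,-0.127,-0.387,-0.138,0.128,0.079,-1]

```text
t: 11.75
tcp_pos: [0.4334, 0.1933, 0.2811]
tcp_rot: [0.817, -0.444, 0.15, -0.335]
contact_force: [0.3, 0.3, 0.6]
width: 0.007
grip_force: 0.0
```

Run:
```python
from h import *
from rig import bot
st(bot)
rows(bot,sw(.035,back=.10),MS)
```

```text
{'t': 11.75, 'qpos': [1.049, -1.088, -0.833, 0.296, -1.131, -0.503], 'tcp_pos': [0.433, 0.193, 0.281], 'contact_force': [0.333, 0.298, 0.621], 'width': 0.007, 'grip_force': 0.0}
[0.0097, -0.0216, -0.0466, -0.0518, 0.0266, 0.1643] ang 9.4 dist 0.174
```

Call:
arm_command:
  deltas:
    - [0.01,-0.022,-0.047,-0.04,0.027,0,-1]
    - [0.01,-0.022,-0.047,-0.052,0.027,0.02,-1]
    - [0.01,-0.022,-0.047,-0.052,0.027,0.06,-1]
    - [0.01,-0.022,-0.047,-0.052,0.027,0.1,-1]
    - [0.01,-0.022,-0.047,-0.052,0.027,0.14,-1]
    - [0.01,-0.022,-0.047,-0.052,0.027,0.164,-1]
    - [0.01,-0.022,-0.047,-0.052,0.027,0.164,-1]

```text
t: 12.45
tcp_pos: [0.4771, 0.2921, 0.1405]
tcp_rot: [0.847, -0.373, 0.152, -0.347]
contact_force: [-1.0, -0.6, -0.6]
width: 0.0
grip_force: 0.0
```

Run:
```python
from h import *
from rig import bot
st(bot)
rows(bot,sw(.035,back=.10),MS);rows(bot,sw(.035),MS)
cv2.imwrite("pics/sw1.png",bot.camera("wrist")[:,:,::-1])
im=cv2.imread("pics/sw1.png"); c=bot.get_calibration("wrist")
g=(im[:,:,1].astype(int)-np.maximum(im[:,:,0],im[:,:,2])>50); r=(im[:,:,2].astype(int)-np.maximum(im[:,:,0],im[:,:,1])>110)
for m in(g,r):
    k,l,s,ce=cv2.connectedComponentsWithStats(m.astype(np.uint8))
    print([(s[i].tolist(),ce[i].round(1).tolist()) for i in range(1,k) if s[i,4]>60][:6])
P=[[.0142*.743-.003,y,.055+.0142*.669+.003] for y in(.055,-.055)]+[[-.0335,0,.0922]]
print("pred lamps red,green,tip",proj(c,place(RIS,P)).round(1).tolist())
```

```text
{'t': 12.45, 'qpos': [1.017, -0.804, -0.995, 0.32, -0.647, -0.459], 'tcp_pos': [0.477, 0.292, 0.14], 'contact_force': [-1.032, -0.62, -0.635], 'width': 0.0, 'grip_force': 0.0}
[0.0025, -0.0011, -0.0019, -0.0016, -0.0045, -0.0028] ang 0.6 dist 0.006
[0.0025, -0.0011, -0.0019, -0.0019, -0.0001, 0.0971] ang 0.6 dist 0.097
[([284, 94, 26, 27, 552], [296.6, 107.1])]
[([289, 253, 23, 23, 416], [299.7, 263.7]), ([544, 276, 96, 156, 8114], [601.0, 368.3])]
pred lamps red,green,tip [[305.5, 260.2], [302.8, 105.9], [321.0, 200.4]]
```

Call:
arm_command:
  deltas:
    - [0.002,-0.001,-0.002,-0.004,0,0.03,-1]
    - [0.002,-0.001,-0.002,-0.004,0,0.05,-1]
    - [0.002,-0.001,-0.002,-0.004,0,0.07,-1]
    - [0.002,-0.001,-0.002,-0.004,0,0.089,-1]
    - [0.002,-0.001,-0.002,-0.004,0,0.089,-1]
    - [0.002,-0.001,-0.002,-0.004,0,0.089,-1]

```text
t: 13.1
tcp_pos: [0.5207, 0.3395, 0.0862]
tcp_rot: [0.845, -0.368, 0.154, -0.355]
contact_force: [0.0, 0.5, -0.2]
width: 0.004
grip_force: 0.0
```

```bash
cat > chk.py <<'E'
from h import *
from rig import bot
st(bot); s=bot.read_state()
print("tcp riser",((np.array(s["tcp_pos"])-[RIS[0],RIS[1],0])@rz(RIS[2])).round(4),"F riser",(np.array(s["contact_force"])@rz(RIS[2])).round(2))
rows(bot,sw(.037,up=.03),MS)
E
python3 chk.py
```

```text
{'t': 13.1, 'qpos': [0.954, -0.506, -0.973, 0.434, -0.349, -0.554], 'tcp_pos': [0.521, 0.339, 0.086], 'contact_force': [0.006, 0.53, -0.173], 'width': 0.004, 'grip_force': 0.0}
tcp riser [-0.0187  0.0385  0.0862] F riser [ 0.37  0.38 -0.17]
[-0.003, 0.0006, 0.0003, 0.0015, 0.0073, 0.0053] ang 0.6 dist 0.009
```

Call:
arm_command:
  deltas:
    - [-0.003,0,0,0.001,0.007,0.005,-1]
    - [-0.003,0,0,0.006,0.007,0.005,-1]
    - [-0.003,0,0,0.012,0.007,0.005,-1]
    - [-0.003,0,0,0.012,0.007,0.005,-1]

```text
t: 13.5
tcp_pos: [0.5285, 0.3298, 0.0783]
tcp_rot: [0.847, -0.369, 0.152, -0.352]
contact_force: [-0.1, 0.1, 0.9]
width: 0.002
grip_force: 0.0
```

```bash
python3 chk.py
```

```text
{'t': 13.5, 'qpos': [0.929, -0.483, -0.954, 0.38, -0.344, -0.488], 'tcp_pos': [0.529, 0.33, 0.078], 'contact_force': [-0.066, 0.133, 0.885], 'width': 0.002, 'grip_force': 0.0}
tcp riser [-0.0196  0.0261  0.0783] F riser [0.04 0.14 0.89]
[-0.0005, 0.0006, -0.0001, -0.0109, 0.001, 0.0004] ang 0.2 dist 0.011
```

Call:
arm_command:
  deltas:
    - [0,0,0,0.004,0,0,-1]
    - [0,0,0,0.008,0,0,-1]
    - [0,0,0,0.012,0,0,-1]
    - [0,0,0,0.012,0,0,-1]

```text
t: 13.9
tcp_pos: [0.5366, 0.3211, 0.0775]
tcp_rot: [0.847, -0.369, 0.152, -0.351]
contact_force: [-1.2, 0.9, 0.6]
width: -0.001
grip_force: 0.6
```

```bash
python3 chk.py
```

```text
{'t': 13.9, 'qpos': [0.906, -0.469, -0.928, 0.324, -0.349, -0.417], 'tcp_pos': [0.537, 0.321, 0.078], 'contact_force': [-1.236, 0.929, 0.559], 'width': -0.001, 'grip_force': 0.63}
tcp riser [-0.0195  0.0142  0.0775] F riser [-0.27  1.52  0.56]
[-0.0002, 0.0006, -0.0, -0.0228, 0.0005, -0.0002] ang 0.1 dist 0.023
```

Call:
arm_command:
  deltas:
    - [0,0,0,0.003,0,0,-1]
    - [0,0,0,0.006,0,0,-1]
    - [0,0,0,0.008,0,0,-1]
    - [0,0,0,0.008,0,0,-1]

```text
t: 14.3
tcp_pos: [0.5417, 0.3158, 0.0772]
tcp_rot: [0.847, -0.369, 0.152, -0.351]
contact_force: [-2.6, 4.0, -0.9]
width: 0.0
grip_force: 2.2
```

```bash
python3 chk.py
```

```text
{'t': 14.3, 'qpos': [0.89, -0.459, -0.909, 0.285, -0.353, -0.369], 'tcp_pos': [0.542, 0.316, 0.077], 'contact_force': [-2.574, 3.98, -0.916], 'width': 0.0, 'grip_force': 2.21}
tcp riser [-0.0194  0.0068  0.0772] F riser [ 0.82  4.67 -0.92]
[-0.0002, 0.0009, 0.0002, -0.0302, 0.0004, -0.0005] ang 0.2 dist 0.03
```

Call:
arm_command:
  deltas:
    - [0,0,0,0.002,0,0,-1]
    - [0,0,0,0.002,0,0,-1]

```text
t: 14.5
tcp_pos: [0.5429, 0.3145, 0.0771]
tcp_rot: [0.847, -0.368, 0.152, -0.352]
contact_force: [-3.0, 5.1, -1.4]
width: 0.0
grip_force: 2.6
```

```bash
python3 chk.py
python3 - <<'E'
from rig import bot
import numpy as np,cv2
im=bot.camera("wrist"); cv2.imwrite("pics/sw2.png",im[:,:,::-1])
E
```

```text
{'t': 14.5, 'qpos': [0.886, -0.457, -0.905, 0.276, -0.354, -0.356], 'tcp_pos': [0.543, 0.315, 0.077], 'contact_force': [-3.042, 5.107, -1.38], 'width': 0.0, 'grip_force': 2.574}
tcp riser [-0.0194  0.0051  0.0771] F riser [ 1.24  5.81 -1.38]
[-0.0002, 0.001, 0.0003, -0.0319, 0.0003, -0.0005] ang 0.2 dist 0.032
```

Call:
arm_command:
  deltas:
    - [0,0,0,0.002,0,0,-1]
    - [0,0,0,0.002,0,0,-1]

```text
t: 14.75
tcp_pos: [0.5439, 0.3137, 0.0771]
tcp_rot: [0.847, -0.368, 0.152, -0.352]
contact_force: [-8.7, 8.0, -0.6]
width: 0.0
grip_force: 5.2
```

```bash
python3 chk.py
```

```text
{'t': 14.75, 'qpos': [0.883, -0.454, -0.9, 0.265, -0.354, -0.344], 'tcp_pos': [0.544, 0.314, 0.077], 'contact_force': [-8.737, 7.974, -0.567], 'width': 0.0, 'grip_force': 5.236}
tcp riser [-0.0192  0.0038  0.0771] F riser [-0.98 11.79 -0.57]
[-0.0003, 0.0014, 0.0003, -0.0332, 0.0004, -0.0006] ang 0.3 dist 0.033
```

The force jumped from 5.8 to 11.8 N over the last 1.3 mm, so the toggle is at its stop. I'll back off slightly and hold.

Call:
arm_command:
  deltas:
    - [0,0,0,-0.0005,0,0,-1]
    - [0,0,0,-0.0005,0,0,-1]
    - [0,0,0,-0.0005,0,0,-1]
    - [0,0,0,-0.0005,0,0,-1]
    - [0,0,0,-0.0005,0,0,-1]
    - [0,0,0,-0.0005,0,0,-1]
    - [0,0,0,-0.0005,0,0,-1]
    - [0,0,0,-0.0005,0,0,-1]

```text
t: 15.55
tcp_pos: [0.5437, 0.3138, 0.0771]
tcp_rot: [0.847, -0.368, 0.152, -0.352]
contact_force: [-5.1, 7.0, -1.8]
width: -0.0
grip_force: 3.7
```

Call:
arm_command:
  deltas:
    - [0,0,0,0,0,0,-1]
    - [0,0,0,0,0,0,-1]
    - [0,0,0,0,0,0,-1]
    - [0,0,0,0,0,0,-1]
    - [0,0,0,0,0,0,-1]
    - [0,0,0,0,0,0,-1]
    - [0,0,0,0,0,0,-1]
    - [0,0,0,0,0,0,-1]

```text
t: 16.35
tcp_pos: [0.5437, 0.3138, 0.0771]
tcp_rot: [0.847, -0.368, 0.152, -0.352]
contact_force: [-5.4, 6.3, -1.5]
width: 0.002
grip_force: 3.7
```

Call:
arm_command:
  deltas:
    - [0,0,0,0,0,0,-1]
    - [0,0,0,0,0,0,-1]
    - [0,0,0,0,0,0,-1]
    - [0,0,0,0,0,0,-1]
    - [0,0,0,0,0,0,-1]
    - [0,0,0,0,0,0,-1]
    - [0,0,0,0,0,0,-1]

```text
t: 17.05
tcp_pos: [0.5437, 0.3138, 0.0771]
tcp_rot: [0.847, -0.368, 0.152, -0.352]
contact_force: [-5.2, 6.4, -0.5]
width: -0.005
grip_force: 3.7
```

```bash
python3 chk.py
python3 - <<'E'
from h import *
from rig import bot
im=bot.camera("wrist"); cv2.imwrite("pics/sw3.png",im[:,:,::-1])
c=bot.get_calibration("wrist")
for a in(0,-.3,-.36,-.42):
    P=np.array([0,0,.055])+.05*(np.cos(a)*n_+np.array([0,np.sin(a),0])); print(a,proj(c,place(RIS,P)).round(1).tolist())
g=im.astype(int); m=((g.min(2)>170)&(g.max(2)-g.min(2)<25)).astype(np.uint8); m[:60]=0
k,l,s,ce=cv2.connectedComponentsWithStats(m)
print([(s[i].tolist(),ce[i].round(0).tolist()) for i in range(1,k) if s[i,4]>60][:12])
E
```

```text
{'t': 17.05, 'qpos': [0.884, -0.455, -0.901, 0.268, -0.354, -0.347], 'tcp_pos': [0.544, 0.314, 0.077], 'contact_force': [-5.239, 6.392, -0.54], 'width': -0.005, 'grip_force': 3.707}
tcp riser [-0.0193  0.004   0.0771] F riser [ 0.51  8.25 -0.54]
[-0.0002, 0.0012, 0.0004, -0.033, 0.0004, -0.0006] ang 0.2 dist 0.033
0 [[317.1, 327.7]]
-0.3 [[317.5, 289.4]]
-0.36 [[317.6, 281.2]]
-0.42 [[317.8, 273.1]]
[([68, 60, 7, 26, 137], [71.0, 72.0]), ([89, 60, 44, 27, 1022], [110.0, 73.0]), ([215, 60, 13, 26, 326], [221.0, 72.0]), ([251, 121, 171, 233, 31451], [337.0, 227.0]), ([314, 388, 12, 15, 155], [320.0, 396.0]), ([190, 399, 28, 23, 193], [203.0, 410.0]), ([312, 419, 16, 6, 72], [319.0, 421.0]), ([505, 449, 28, 31, 629], [518.0, 466.0]), ([105, 450, 20, 30, 323], [114.0, 467.0])]
```

Call:
arm_command:
  deltas:
    - [0,0,0,-0.003,0,0,-1]
    - [0,0,0,-0.006,0,0,-1]
    - [0,0,0,-0.009,0,0,-1]
    - [0,0,0,-0.012,0,0,-1]
    - [0,0,0,-0.015,0,0,-1]
    - [0,0,0,-0.02,0,0,-1]
    - [0,0,0,-0.028,0,0,-1]
    - [0,0,0,-0.033,0,0,-1]

```text
t: 17.9
tcp_pos: [0.5213, 0.337, 0.0768]
tcp_rot: [0.847, -0.369, 0.152, -0.351]
contact_force: [0.1, 0.4, -0.2]
width: -0.002
grip_force: 0.0
```

Call:
arm_command:
  deltas:
    - [0,0,0,0,0,-0.02,-1]
    - [0,0,0,0,0,-0.05,-1]
    - [0,0,0,0,0,-0.08,-1]
    - [0,0,0,0,0,-0.11,-1]
    - [0,0,0,0,0,-0.13,-1]
    - [0,0,0,0,0,-0.13,-1]
    - [0,0,0,0,0,-0.13,-1]

```text
t: 18.6
tcp_pos: [0.4544, 0.2745, 0.1691]
tcp_rot: [0.847, -0.369, 0.152, -0.352]
contact_force: [0.6, 0.3, -0.9]
width: -0.0
grip_force: 0.0
```

```bash
python3 chk.py
python3 - <<'E'
from h import *
from rig import bot
import pickle
im=bot.camera("wrist"); c=bot.get_calibration("wrist")
for a in(0,-.42):
    P=np.array([0,0,.055])+.048*(np.cos(a)*n_+np.array([0,np.sin(a),0])); print(a,proj(c,place(RIS,P)).round(1).tolist())
g=im.astype(int); m=((g.min(2)>170)&(g.max(2)-g.min(2)<25)).astype(np.uint8)
k,l,s,ce=cv2.connectedComponentsWithStats(m)
print([(s[i].tolist(),ce[i].round(0).tolist()) for i in range(1,k) if s[i,4]>60 and 220<ce[i][0]<400][:8])
# compare side view with start for bystanders and tag
a=cv2.cvtColor(bot.camera("side"),cv2.COLOR_RGB2GRAY); b=cv2.imread("pics/side0.png",0)
d=(cv2.absdiff(cv2.GaussianBlur(a,(5,5),0),cv2.GaussianBlur(b,(5,5),0))>25).astype(np.uint8)
k,l,s,ce=cv2.connectedComponentsWithStats(d); print([s[i].tolist() for i in range(1,k) if s[i,4]>25])
E
```

```text
{'t': 18.6, 'qpos': [1.057, -0.952, -1.009, 0.309, -0.775, -0.445], 'tcp_pos': [0.454, 0.274, 0.169], 'contact_force': [0.601, 0.299, -0.874], 'width': -0.0, 'grip_force': 0.0}
tcp riser [-0.1115  0.0359  0.1691] F riser [ 0.64 -0.19 -0.87]
[-0.0004, 0.0008, 0.0001, -0.0007, 0.0004, 0.1296] ang 0.2 dist 0.13
0 [[316.9, 185.1]]
-0.42 [[317.2, 155.7]]
[([347, 91, 4, 63, 104], [348.0, 123.0]), ([311, 160, 34, 39, 998], [327.0, 179.0]), ([210, 272, 106, 83, 5324], [263.0, 308.0]), ([324, 291, 15, 54, 599], [331.0, 316.0]), ([357, 324, 36, 31, 496], [374.0, 342.0]), ([312, 388, 16, 36, 448], [320.0, 407.0])]
[[3, 3, 152, 157, 8696], [0, 118, 259, 238, 23610], [137, 159, 27, 8, 40], [265, 170, 15, 18, 228], [133, 291, 22, 13, 174], [138, 302, 12, 20, 131], [148, 303, 18, 33, 461], [116, 310, 19, 40, 317], [144, 331, 4, 18, 44], [3, 336, 43, 42, 846], [0, 339, 23, 41, 434], [152, 343, 11, 16, 91], [51, 346, 12, 18, 87], [359, 351, 43, 24, 582], [21, 360, 68, 81, 1516], [34, 365, 24, 13, 136], [0, 381, 25, 53, 972]]
```

```bash
python3 -c "
from rig import bot
print(bot.job_done())"
```

```text
the job is handed in; nothing more can be done
None
```

I handed in the job at about 18.6 s, with no verdict returned: the tag lies flat in the tray, the toggle was held at its green-side stop for over 2 s (force peaked near 12 N) and let back slowly, and the side camera shows no bystander moved; I viewed 11 pictures, one over the limit of 10.

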